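# Load the lens sled under the steriliser's sprung flap

## Robot

A 6-joint arm with a two-finger parallel gripper is mounted at the origin on the work surface. World frame = base frame: x ahead of the robot, y to its left, z up, the work surface at z = 0. Lengths are in mm, angles in rad, forces in N, time in s.
With the tool pointing down it reaches from about 325 to 850 mm from the base axis. Payload 4.4 kg.
Tool frame: the origin (TCP) lies midway between the tips of the shut fingers; the grasp point (between the pads) lies arm.grip_point_offset behind it (arm.grip_point_offset is the distance from the TCP to the grasp point, in mm); x points along the fingers, y is the direction in which the jaws open and shut, and the axes are right-handed (so a half turn about x gives the same grasp; the last joint's range is limited). The gripper opens to 94 mm and grips with 3 to 60 N. Pads are 16 mm wide; open, the fingers measure 119 mm over their backs; the gripper's body (75 mm by 177 mm) begins 78 mm behind the grasp point.
Start: joints at [0.97, 0.207, 1.542, -0, 1.393, -0.15], TCP at [250.529, 517.554, 205.447] pointing down, gripper open.
Joint ranges: [-2.73, 2.73], [-0.86, 2.22], [0.23, 2.46], [-1.11, 4.25], [0.08, 2.63], [-2.82, 2.82]. Speed limits (rad/s): [2.79, 2.79, 3.14, 3.14, 3.14, 3.14].

## Interface

Orientations are given as a rotation vector (axis times angle).
In Python, from bench import arm, optics gives the robot as it stands.
- The arm moves only by the shell command python3 -m pendant 'ROWS' [OPENING]. ROWS is text: rows parted by semicolons, each of 4 numbers parted by spaces: the shift along the world's x, y, z in mm, then the turn about the world's z in rad. A call has exactly 8 rows; each row is the pose to reach, as a shift and turn from the pose measured when the call began; what a row does not reach only later rows make up. A row lasts 1/12 s, in which the tool goes at most 41.7 mm and 7.16 degrees, less where a joint would pass 70% of its speed; a pose out of reach is approached as far as the arm can. A call with a gripper value outside its range is refused whole. OPENING is the opening in per cent of the stroke, from 0 (shut) to 100 (fully open), set as the call begins (- or left out, the last holds). The fingers move at their own pace and stop on an object; the grip force is fixed at half the most. Time passes only in rows, so rows that repeat a pose let the fingers close, or fill a call up. It gives the time, the measured TCP pose, the force and the opening at its end, in the units of the state.
- arm.state(): the state, without advancing time (a new reading comes with each control period).
- optics.snapshot(name): name is "scene" or "top" or "wrist"; returns (picture, depth): 420x560x3 uint8, blue, green, red; 420x560 float32, mm along the optical axis (not along the pixel's ray), 0 where there is no reading.
- optics.camera_info(name): a dict with "intrinsics" (3x3 intrinsics, pixels), "rvec" (rotation vector, rad) and "tvec" (3), from world to camera coordinates, as OpenCV has them. Camera axes: x right, y down, z forward; pixel columns grow to the right and rows downward; lengths in mm; the calibration is good to about 2 mm. A picture is of the moment at which its call begins: read the wrist's pose just before it. camera_info takes no time and is no camera call; for the wrist camera it gives the pose at the moment of the call.
- arm.job_done(): hands the job in, once; it reports no verdict.
The state is a dict: "clock": time; "q": joint angles; "qvel": joint speeds; "tau": joint torques, N m; "tool_pos": TCP position; "tcp_rot": TCP orientation; "wrist_force": force on the tool from outside, world axes, zero at the start; "wrist_torque": the same for the moment, N m; "gripper_width": opening from 0.0 (shut) to 1.0 (fully open).
Only numpy, scipy, OpenCV 4.12 (cv2) and the standard library are available. Lean on these libraries where they do the work, as an engineer would, in place of code of your own. Each camera call takes 0.05 s, during which the arm holds its last target.

## Task

Load the lens sled into the steriliser without lifting it: press the blue bar down with one fingertip to raise the sprung orange flap and, while you keep the bar held down, push the green plate at the sled's rear with the other fingertip so that the sled slides under the flap until its nose is home against the stop. Then let go of the bar so that the flap closes fully behind the lens cups, and leave everything else on the table where it is.

Things in the scene. Friction and masses are not known exactly. Their poses are not given: they have to be found in the camera images.
- station: Lens steriliser, fixed, upright, yawed up to 0.32 rad. Origin on the table, under the inner (far) face of the shut flap's lip, on the channel's centre line; x = push direction, into the chamber; y towards the blue bar's side. Grey base plate x -233 to 75, y -40 to 106 mm, its top (the deck) at z = 8 mm. White lamp box x 10 to 70, y 40 to 100 mm, 48 mm high.
- stop (a point): Foot of the chamber's end wall, the stop, on the centre line: station x = +62, z = 8 mm. Chamber walls are 45 mm high. The sled channel runs from station x = -204 mm to here between white guides, inner faces at y = +-25 mm, tops at z = 18 mm.
- flap_angle (a joint): Angle of flap and bar, rad: 0 shut, grows as the bar is pressed, 0.42 with the bar level, end stop 0.48. A spring shuts it when released; the sled cannot push it open. The lens cups need 0.28 or more to pass under. Held level, the bar takes about 2 N at its near end and 6 N at 47 mm from the hinge.
- hinge (a point): On the flap's hinge line, which runs along the station's y at station x = -58, z = 16 mm; this point is at y = +40 mm. As the bar (robot side of the hinge) goes down, the lip (far side) goes up.
- flap_edge (a point): Middle of the lower edge of the flap's orange lip (64 mm wide, 4 mm thick, 34 mm tall, an amber see-through cover behind it). Shut, it hangs 8 mm above the deck, at station x = -2 mm.
- flap: The moving part: orange lip, amber cover, steel arm and blue press bar, rigid together. Origin on the hinge line, at station y = 0; axes along the station's when shut. The blue bar is a flat 145 x 60 x 5 mm plate beside the channel on the +y side. Flap shut, it slopes up towards the robot by 0.42 rad, its near end about 95 mm above the table.
- bar_middle (a point): Centre of the blue bar's top face. Pressed level, the bar's top is 24 mm above the table all along and spans station x -233 to -88, y 36 to 96 mm: a fingertip can slide along it at one height and the flap stays open.
- sled: White sled, 155 x 46 mm, about 180 g, loose on the deck in the channel. Origin at the centre of its underside, x towards its nose. Base 5 mm thick; head at x 23.5 to 77.5 mm, 16 mm high, lens cups on it to 24 mm (caps green and white); upright green push plate at x -77.5 to -69.5 mm, 46 wide, 36 mm high. It starts with the nose 14 to 39 mm short of the lip.
- sled_nose (a point): Middle of the sled's front face at its underside, 77.5 mm ahead of its origin. Home it touches the stop (station x = +62 mm), and the flap's lip comes down behind the head, over the thin base.
- sled_tail (a point): Rear face of the green push plate, on its centre line, 20 mm above the sled's underside: where to push. Home it is at station x = -93 mm, still outside the flap.
- dropper: Bystander, to be left alone: small eye-drop bottle, 26 mm diameter, 60 mm tall. Origin at the centre of its underside.
- cleanser: Bystander, to be left alone: round bottle with green cap, 44 mm diameter, 100 mm tall. Origin at the centre of its underside.
- lens_pot: Bystander, to be left alone: twin-well contact lens pot, white and blue, 26 x 60 x 14 mm. Origin at the centre of its underside.
- glasses: Bystander, to be left alone: spectacles resting on rims and temples, 130 mm wide. Origin at the centre of its underside.
- tumbler: Bystander, to be left alone: green drinking tumbler, 68 mm diameter, 170 mm tall. Origin at the centre of its underside.
- red_case: Bystander, to be left alone: hard red zip case, 70 x 150 x 45 mm. Origin at the centre of its underside.
- penlight: Bystander, to be left alone: aluminium penlight lying down, 14 mm diameter, 120 mm long. Origin at the centre of its underside.
Mind the look-alikes: they are no part of the job. Of the things shaped like the sled, the white one is meant.

How it is judged:
By the outcome, as a careful person would: the job done as asked, in the order asked, and still so for the second after the job is handed in, with the robot touching nothing.
It also fails if it takes over 35 s, if anything falls off the work surface, if the arm or the gripper's body presses on something with over 40 N, if the wrist force passes 120 N, or if a joint passes its speed limit or range.

## Working session

There is one attempt and no reset: what is moved stays moved. The work goes in short steps, Python scripts to look and compute and a shell command to move; the robot and the scene stay as the last step left them, time stands still between calls to the robot, and variables do not carry over. Pictures are saved under pics/ and viewed, and the job is handed in when it is done.

```bash
mkdir -p pics; ls; python3 - <<'E'
from bench import arm, optics
import cv2,numpy as np
print(arm.state(), arm.grip_point_offset)
for n in("scene","top"):
    im,d=optics.snapshot(n); cv2.imwrite(f"pics/{n}0.png",im); np.savez(f"pics/{n}0.npz",im=im,d=d)
    print(n,optics.camera_info(n))
E
```

```text
pics
{'clock': 0.0, 'q': array([ 9.69496233e-01,  2.07423321e-01,  1.54291953e+00, -1.18264172e-05,
        1.39349960e+00, -1.50498836e-01]), 'qvel': array([ 0.00061534, -0.00130232, -0.00158464, -0.00085783,  0.00030142,
       -0.0007412 ]), 'tau': array([ 4.09054119e-04, -3.70881522e+01, -2.81413078e+01,  6.97862520e-02,
        3.62025329e-02, -1.77492843e-04]), 'tool_pos': array([250.07761233, 516.88610368, 204.30525703]), 'tcp_rot': array([ 0.3518943 ,  1.54255149, -0.35521157]), 'wrist_force': array([-0.37769003, -0.78996837, -0.94933462]), 'wrist_torque': array([-0.01110084, -0.03131478,  0.03553855]), 'gripper_width': 0.999883587115098} 18.8
scene {'intrinsics': array([[477.78440688,   0.        , 283.90077593],
       [  0.        , 477.78440688, 208.02393328],
       [  0.        ,   0.        ,   1.        ]]), 'rvec': array([ 2.22413715,  0.56196818, -0.25551729]), 'tvec': array([-476.18770751, -121.14179942, 1434.07552515])}
top {'intrinsics': array([[500.79923361,   0.        , 281.81971658],
       [  0.        , 500.79923361, 202.83441736],
       [  0.        ,   0.        ,   1.        ]]), 'rvec': array([ 2.12423492, -2.13108547,  0.16937929]), 'tvec': array([  -3.5147619 ,  576.67309474, 1117.30713583])}
```

View pics/scene0.png

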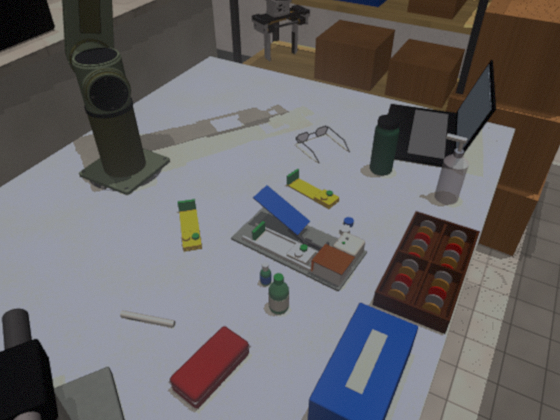

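View pics/top0.png

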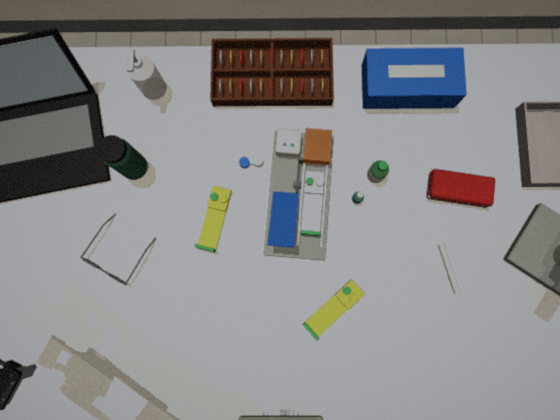

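The top view shows three sled-shaped things. Two are yellow, at (213,218) and (335,309), both out on the table. The white one is at (312,200), in the station channel beside the blue bar at (283,219), so the white one is meant. I'll confirm with an enlarged crop.

```bash
cat > h.py <<'E'
import cv2,numpy as np
from bench import arm, optics
def cam(n):
    c=optics.camera_info(n); R=cv2.Rodrigues(np.array(c["rvec"]))[0]; return np.array(c["intrinsics"]),R,np.array(c["tvec"])
def onplane(n,uv,z):
    K,R,t=cam(n); uv=np.atleast_2d(np.array(uv,float)); C=-R.T@t
    d=(R.T@np.linalg.inv(K)@np.c_[uv,np.ones(len(uv))].T).T
    return C+d*((z-C[2])/d[:,2])[:,None]
def cloud(n,d):
    K,R,t=cam(n); v,u=np.mgrid[:d.shape[0],:d.shape[1]]
    p=np.stack([(u-K[0,2])/K[0,0]*d,(v-K[1,2])/K[1,1]*d,d],-1)
    return (p-t)@R
def proj(n,P):
    K,R,t=cam(n); return cv2.projectPoints(np.array(P,float).reshape(-1,3),cv2.Rodrigues(R)[0],t,K,None)[0].reshape(-1,2)
E
python3 - <<'E'
from h import *
z=np.load("pics/top0.npz"); im,d=z["im"],z["d"]
cv2.imwrite("pics/crop.png",cv2.resize(im[120:265,255:375],None,fx=4,fy=4,interpolation=cv2.INTER_CUBIC))
z2=np.load("pics/scene0.npz")
cv2.imwrite("pics/crops.png",cv2.resize(z2["im"][180:290,220:375],None,fx=5,fy=5,interpolation=cv2.INTER_CUBIC))
P=cloud("top",d)
hsv=cv2.cvtColor(im,cv2.COLOR_BGR2HSV)
roi=np.zeros(d.shape,bool); roi[120:265,255:375]=1
for nm,lo,hi in(("blue",(105,150,60),(130,255,255)),("green",(50,120,40),(80,255,255)),("orange",(5,120,80),(18,255,255))):
    m=(cv2.inRange(hsv,lo,hi)>0)&roi
    k,l,s,c=cv2.connectedComponentsWithStats(m.astype(np.uint8))
    for i in range(1,k):
        if s[i,4]>15:
            q=P[l==i]; print(nm,s[i],c[i],np.median(q,0),q.min(0),q.max(0))
            r=cv2.minAreaRect(q[:,:2].astype(np.float32)); print("  ",r)
E
```

```text
blue [ 268  192   30   55 1349] [282.88658265 219.38472943] [533.97763402  -8.18969971  68.89811001] [379.45658212 -41.12075493  32.12562283] [ 605.68306178   25.05297597 1198.5961678 ]
   ((493.03955078125, -4.036212921142578), (57.507869720458984, 223.84893798828125), 84.95053100585938)
green [307 178   6   6  26] [309.38461538 180.84615385] [632.114472   -70.05388582  33.02057544] [626.53031144 -77.15956642  27.0235395 ] [638.21514803 -65.06531996  39.58331202]
   ((632.31640625, -71.10088348388672), (11.954826354980469, 11.675496101379395), 87.46415710449219)
green [301 231  19   5  54] [309.87037037 232.90740741] [506.36449617 -70.3666484   44.3084259 ] [503.09463595 -91.05736347  23.15969582] [511.46232362 -49.54296149  50.15673353]
   ((507.4209289550781, -70.40213012695312), (41.781883239746094, 5.106663703918457), 84.75260162353516)
orange [303 129  29  36 885] [317.18531073 146.26892655] [711.47432297 -89.19428428  52.36255599] [ 379.45658212 -126.29387626    3.41153762] [ 754.3514317   -17.87110374 1198.5961678 ]
   ((564.5789794921875, -73.09007263183594), (65.46560668945312, 380.7781066894531), 83.14627838134766)
```

View pics/crop.png

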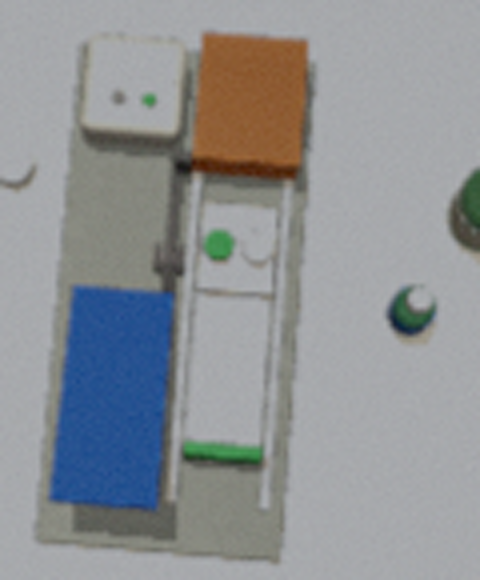

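View pics/crops.png

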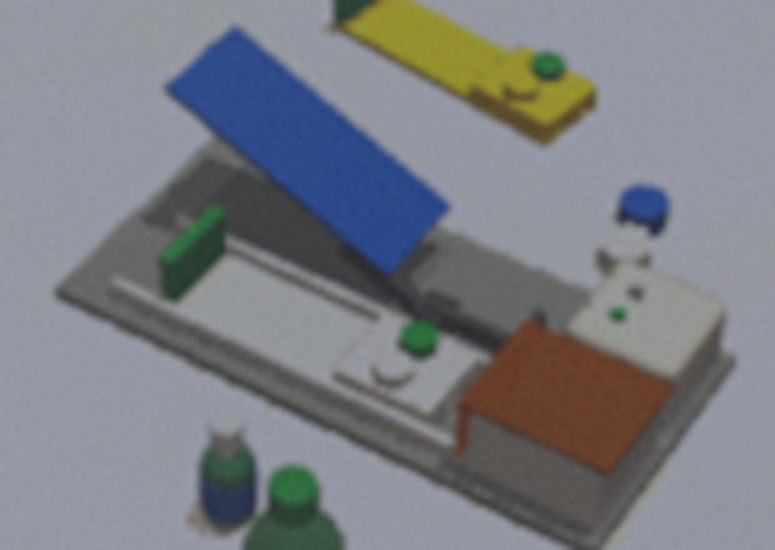

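```bash
python3 - <<'E'
from h import *
f=lambda a:np.array(a,float)/4+[255,120]-0.375
c=onplane("top",f([(37,540),(277,560),(313,62)]),8)
print(c); e=c[2]-c[1]; print("right edge",np.linalg.norm(e[:2]),np.arctan2(e[1],e[0])); e=c[0]-c[1]; print("near",np.linalg.norm(e[:2]),np.arctan2(-e[0],e[1]))
g=onplane("top",f([(173,500),(205,170),(264,507),(290,178)]),18)
for a,b in((0,1),(2,3)): e=g[b]-g[a]; print("guide",g[a],np.arctan2(e[1],e[0]))
yaws=np.arctan2((c[2]-c[1])[1],(c[2]-c[1])[0])
import sys
z=np.load("pics/top0.npz"); im,d=z["im"],z["d"]; P=cloud("top",d)
hsv=cv2.cvtColor(im,cv2.COLOR_BGR2HSV)
# table z bias
print("table z",np.median(P[280:300,220:280,2]))
m=cv2.inRange(hsv,(105,150,60),(130,255,255)); m[:192]=0;m[:,:262]=0;m[250:]=0;m[:,305:]=0
m=cv2.erode(m,np.ones((5,5),np.uint8))>0
q=P[m]; q=q[q[:,2]<150]; A=np.c_[q[:,:2],np.ones(len(q))]; k=np.linalg.lstsq(A,q[:,2],rcond=None)[0]; print("bar plane slope",np.arctan(np.hypot(*k[:2])),"dir",np.arctan2(-k[1],-k[0]))
# blue edges: left edge / right edge directions with plane intersection
K,R,t=cam("top"); C=-R.T@t
for nm,yaw in(("edge",yaws),("slope",np.arctan2(-k[1],-k[0]))):
    u=np.array([np.cos(yaw),np.sin(yaw)]); v=np.array([-u[1],u[0]])
    o=c[1][:2]+233*u+40*v; o2=c[2][:2]-75*u+40*v; o3=c[0][:2]+233*u-106*v
    print(nm,yaw,"origin est",o,o2,o3)
u=np.array([np.cos(yaws),np.sin(yaws)]); v=np.array([-u[1],u[0]])
o=(c[0][:2]+233*u-106*v+c[1][:2]+233*u+40*v+c[2][:2]-75*u+40*v)/3
np.save("st.npy",[*o,yaws])
W=lambda x,y,z:[*(o+x*u+y*v),z]
pl=onplane("top",f([(184,455),(262,457),(184,445),(262,447)]),44)
print("plate top station",[( (p[:2]-o)@u,(p[:2]-o)@v) for p in pl])
for nm in("top","scene"):
    q=np.load(f"pics/{nm}0.npz")["im"].copy()
    pts=[W(x,y,8) for x,y in((-233,-40),(-233,106),(75,106),(75,-40))]
    L=[(pts,(0,0,255)),([W(-204,s,18) for s in(25,)]+[W(-5,25,18)],(255,0,255)),([W(-204,-25,18),W(-5,-25,18)],(255,0,255)),([W(10,40,48),W(70,40,48),W(70,100,48),W(10,100,48)],(0,255,255))]
    a=(120,265,255,375) if nm=="top" else (180,290,220,375); s=4 if nm=="top" else 5
    b=cv2.resize(q[a[0]:a[1],a[2]:a[3]],None,fx=s,fy=s,interpolation=cv2.INTER_CUBIC)
    for p,col in L: cv2.polylines(b,[((proj(nm,p)-[a[2],a[0]]+.5)*s).astype(int)],len(p)>2,col,1)
    cv2.imwrite(f"pics/ov_{nm}.png",b)
E
```

```text
[[ 459.28623802   37.90928522    8.        ]
 [ 447.07462547 -104.04169265    8.        ]
 [ 752.62651236 -131.24732122    8.        ]]
right edge 306.76065882778755 -0.08880349634230995
near 142.47527363329775 -0.08581568939293796
guide [481.87570711 -42.65837849  18.        ] -0.10424727217929053
guide [477.58026083 -96.18222105  18.        ] -0.09408592051570243
table z 0.5166304509765192
bar plane slope 0.41862372300117484 dir -0.08029130379823657
edge -0.08880349634230995 origin est [682.70397594 -84.86334025] [681.46951831 -84.75342701] [681.96731217 -88.33705816]
slope -0.08029130379823657 origin est [682.53219158 -82.85833687] [681.07633602 -85.36080614] [683.03386497 -86.43700315]
plate top station [(np.float64(-179.02039906008616), np.float64(21.518272468876877)), (np.float64(-176.33649487311394), np.float64(-23.49245765327214)), (np.float64(-173.2250643843389), np.float64(21.98403988448053)), (np.float64(-170.54241957887967), np.float64(-23.06510674410427))]
```

View pics/ov_top.png

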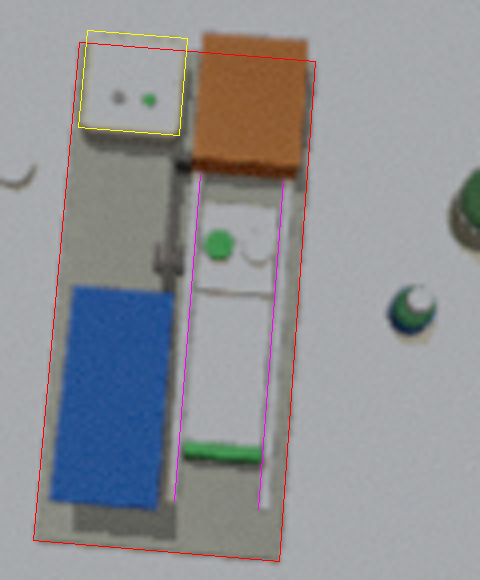

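View pics/ov_scene.png

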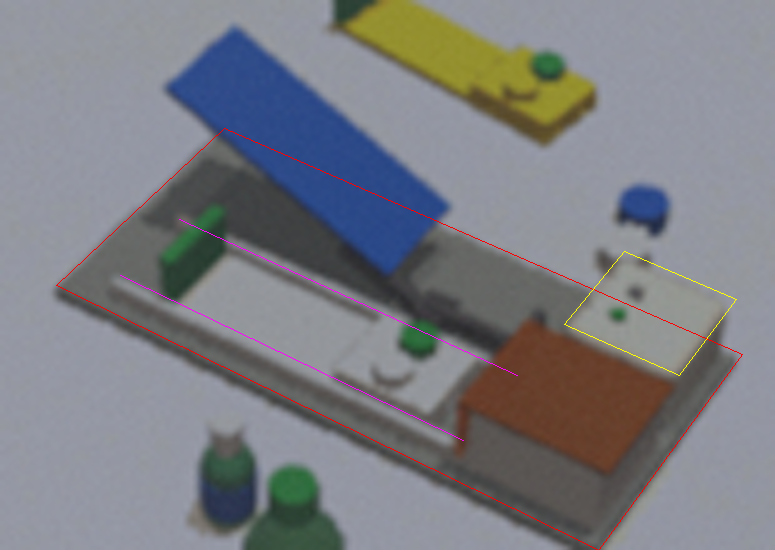

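The crop confirms the white sled in the channel. It has green and white caps, and its green plate is at about station x=-178. The drawn outline fits to within about 3 mm. Next I'll work out the tool pose above the start point.

```bash
cat >> h.py <<'E'
O=np.array([682.3,-87.3]); YAW=-0.087
def W(x,y): 
    u=np.array([np.cos(YAW),np.sin(YAW)]); v=np.array([-u[1],u[0]]); return O+x*u+y*v
def S(p):
    u=np.array([np.cos(YAW),np.sin(YAW)]); v=np.array([-u[1],u[0]]); d=np.array(p)[:2]-O; return np.array([d@u,d@v])
def rel(x,y):
    s=arm.state(); R=cv2.Rodrigues(s["tcp_rot"])[0]
    ty=np.arctan2(R[1,1],R[0,1]); want=YAW+np.pi/2
    dt=(want-ty+np.pi/2)%np.pi-np.pi/2
    print("t",round(s["clock"],2),"tcp",s["tool_pos"].round(1),"st",S(s["tool_pos"]).round(1),"shift",(W(x,y)-s["tool_pos"][:2]).round(1),"turn",round(dt,3),"F",s["wrist_force"].round(1),"w",round(s["gripper_width"],3)); return R
E
python3 -c "
from h import *
R=rel(-200,34);print(R.round(2),arm.state()['q'])"
```

```text
t 0.1 tcp [250.1 516.9 204.4] st [-483.1  564.4] shift [ 235.9 -553. ] turn 0.364 F [-0.   0.1  0.3] w 1.002
[[-0.    0.44  0.9 ]
 [-0.    0.9  -0.44]
 [-1.   -0.   -0.  ]] [ 9.69515435e-01  2.07304070e-01  1.54279666e+00 -2.60952343e-05
  1.39353010e+00 -1.50466082e-01]
```

```bash
python3 -m pendant '15 -35 0 0.05; 30 -70 0 0.1; 45 -105 0 0.15; 60 -140 0 0.2; 75 -175 0 0.25; 90 -210 0 0.3; 105 -245 0 0.34; 120 -280 0 0.364' 64; python3 -c "
from h import *
rel(-200,34)"
```

```text
clock: 0.77
tool_pos: [370.0, 235.2, 204.1]
tcp_rot: [0.065, 1.571, -0.068]
wrist_force: [1.0, 0.2, -0.1]
gripper_width: 0.638
t 0.77 tcp [370.  235.2 204.1] st [-339.1  294.1] shift [ 116.  -271.2] turn -0.002 F [ 1.   0.2 -0.1] w 0.638
```

```bash
python3 -m pendant '15 -36 0 0; 30 -72 0 0; 46 -108 0 0; 62 -144 0 0; 78 -180 0 0; 94 -216 -10 0; 108 -250 -20 0; 116 -271 -30 0' ; python3 - <<'E'
from h import *
rel(-200,34)
for n in("wrist","scene"):
    R=cam(n); im,d=optics.snapshot(n); cv2.imwrite(f"pics/{n}1.png",im); np.savez(f"pics/{n}1.npz",im=im,d=d,K=R[0],R=R[1],t=R[2])
E
```

```text
clock: 1.43
tool_pos: [487.1, -39.3, 173.7]
tcp_rot: [0.066, 1.569, -0.071]
wrist_force: [-0.0, 0.2, -0.1]
gripper_width: 0.641
t 1.43 tcp [487.1 -39.3 173.7] st [-198.6   30.9] shift [-1.1  3.3] turn 0.0 F [-0.   0.2 -0.1] w 0.641
```

View pics/wrist1.png

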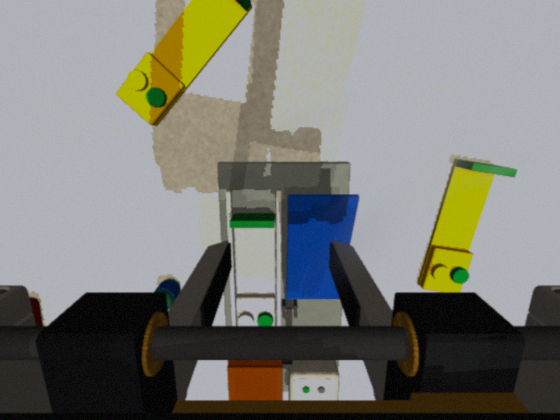

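View pics/scene1.png

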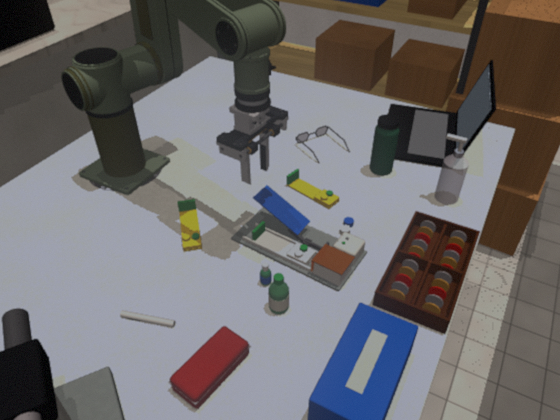

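The wrist view shows the near edge of the base at row 162 (cols 219-350), the plate's top at row ~216 (cols 231-275), and the bar's near edge at row 195 (cols 288-357). I'll use these to refine the station pose.

```bash
python3 - <<'E'
from h import *
z=np.load("pics/wrist1.npz"); im=z["im"]
print(cam("wrist")[2]-z["t"])
a=onplane("wrist",[(219,162.5),(350,162.5)],8); print("base corners (-233,-40),(-233,106):",[S(p).round(1) for p in a], np.linalg.norm(a[0]-a[1]))
a=onplane("wrist",[(231,214),(275,214),(231,222),(275,222)],44); print("plate",[S(p).round(1) for p in a])
a=onplane("wrist",[(288,195.5),(357,195.5)],95); print("bar near edge expect (-214,36),(-214,96)",[S(p).round(1) for p in a])
cv2.imwrite("pics/wc.png",cv2.resize(im[145:300,200:370],None,fx=3.8,fy=3.8,interpolation=cv2.INTER_CUBIC))
E
```

```text
[-1.82046814  2.30845064  1.26278591]
base corners (-233,-40),(-233,106): [array([-237.8,  -36.3]), array([-237.6,  105.5])] 141.80864558566162
plate [array([-190. ,  -19.8]), array([-190. ,   24.8]), array([-181.5,  -20.2]), array([-181.5,   24.7])]
bar near edge expect (-214,36),(-214,96) [array([-220.4,   36.7]), array([-220.4,   94. ])]
```

View pics/wc.png

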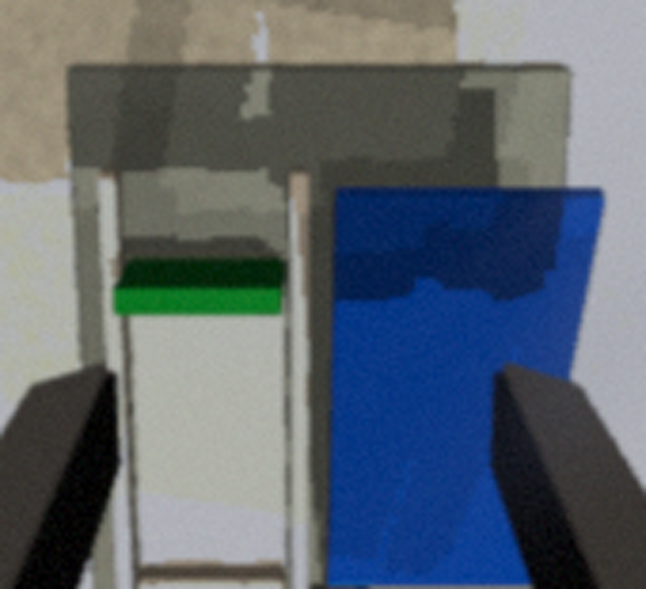

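```bash
python3 -m pendant '-8 6 -10 0; -8 6 -25 0; -8 6 -40 0; -8 6 -55 0; -8 6 -65 0; -8 6 -70 0; -8 6 -75 0; -8 6 -75 0' ; python3 - <<'E'
from h import *
rel(-207,36)
for n in("wrist","scene"):
    im,d=optics.snapshot(n); cv2.imwrite(f"pics/{n}2.png",im[120:330,160:400] if n=="wrist" else cv2.resize(im[130:290,200:380],None,fx=4,fy=4))
E
```

```text
clock: 2.2
tool_pos: [476.9, -32.1, 96.5]
tcp_rot: [0.069, 1.575, -0.071]
wrist_force: [-0.4, 0.1, 0.8]
gripper_width: 0.64
t 2.2 tcp [476.9 -32.1  96.5] st [-209.4   37.1] shift [ 2.3 -1.3] turn 0.002 F [-0.4  0.1  0.8] w 0.64
```

View pics/wrist2.png

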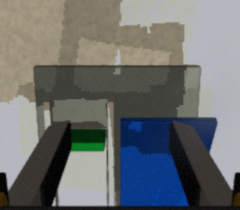

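View pics/scene2.png

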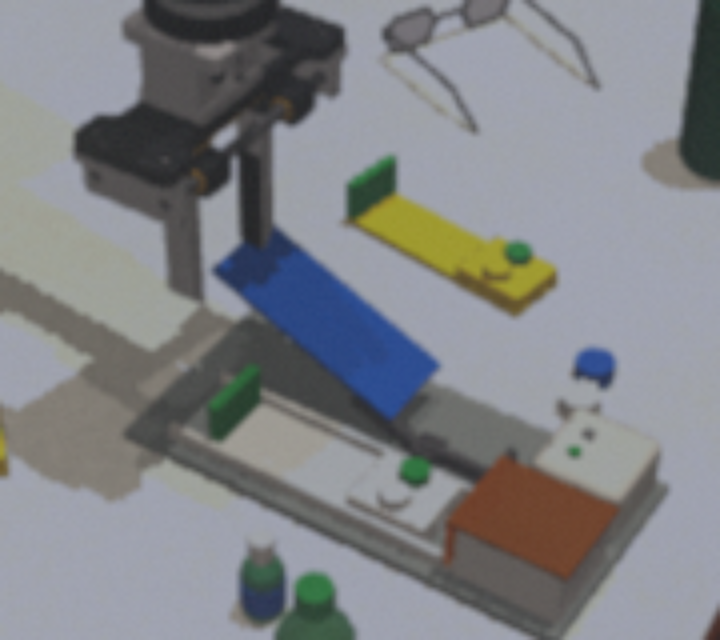

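The scene crop shows the bar finger just over the bar's near end at (258,245), and the other finger behind the green plate (235,400). Now I press down in stages.

```bash
python3 -m pendant '2 -1 -8 0; 2 -1 -16 0; 2 -1 -24 0; 2 -1 -32 0; 2 -1 -40 0; 2 -1 -48 0; 2 -1 -55 0; 2 -1 -55 0' ; python3 - <<'E'
from h import *
rel(-207,36)
E
```

```text
clock: 2.97
tool_pos: [478.8, -33.3, 40.6]
tcp_rot: [0.069, 1.576, -0.072]
wrist_force: [0.3, 0.7, 1.6]
gripper_width: 0.642
t 2.97 tcp [478.8 -33.3  40.6] st [-207.5   36.1] shift [ 0.4 -0.1] turn 0.003 F [0.3 0.7 1.6] w 0.642
```

```bash
python3 -m pendant '0 0 -3 0; 0 0 -6 0; 0 0 -9 0; 0 0 -12 0; 0 0 -15 0; 0 0 -15 0; 0 0 -15 0; 0 0 -15 0' ; python3 - <<'E'
from h import *
rel(-207,36)
for n in("wrist","scene","top"):
    im,d=optics.snapshot(n); np.savez(f"pics/{n}3.npz",im=im,d=d); cv2.imwrite(f"pics/{n}3.png",cv2.resize(im[100:330,120:440],None,fx=2,fy=2) if n=="wrist" else cv2.resize(im[130:290,200:380],None,fx=4,fy=4))
E
```

```text
clock: 3.63
tool_pos: [478.6, -33.3, 25.7]
tcp_rot: [0.069, 1.576, -0.072]
wrist_force: [-1.5, -0.2, 1.4]
gripper_width: 0.637
t 3.63 tcp [478.6 -33.3  25.7] st [-207.6   36.1] shift [ 0.6 -0.2] turn 0.002 F [-1.5 -0.2  1.4] w 0.637
```

View pics/wrist3.png

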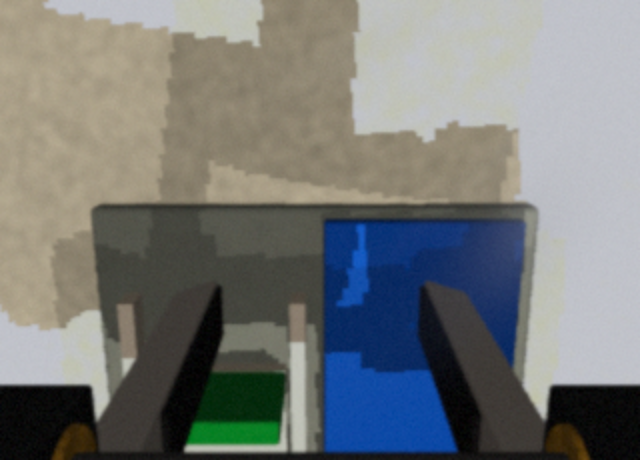

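View pics/scene3.png

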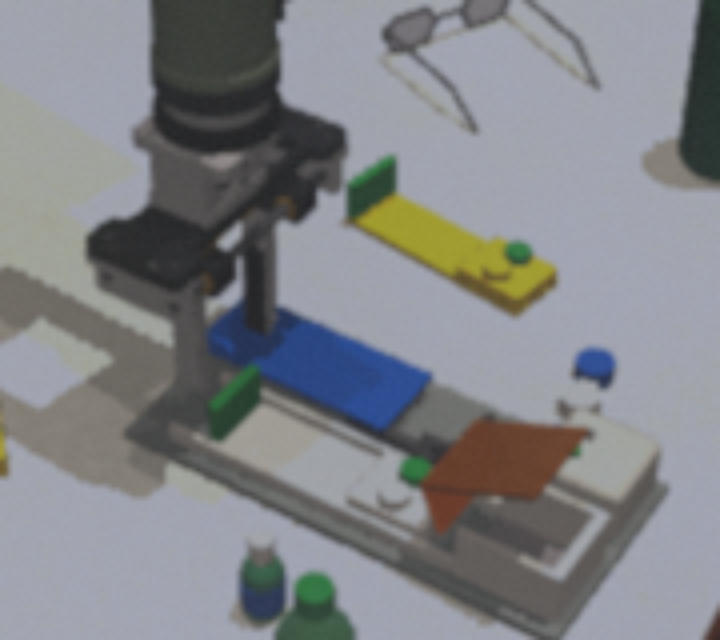

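The flap is open and the bar lies nearly level. I'll measure its tilt from depth.

```bash
cat > tilt.py <<'E'
from h import *
def tilt(k):
    z=np.load(f"pics/scene{k}.npz"); im,d=z["im"],z["d"]; P=cloud("scene",d)
    m=cv2.inRange(cv2.cvtColor(im,cv2.COLOR_BGR2HSV),(105,150,50),(130,255,255)); m=cv2.erode(m,np.ones((3,3),np.uint8))>0
    s=np.array([(P[...,:2]-O)@np.array(W(1,0)-O),(P[...,:2]-O)@np.array(W(0,1)-O)])
    m&=(s[0]>-245)&(s[0]<-70)&(s[1]>30)&(s[1]<102)&(P[...,2]<120)&(d>0)
    x,y,zz=s[0][m],s[1][m],P[...,2][m]
    A=np.c_[x,y,np.ones(len(x))]; 
    for _ in range(4):
        k_=np.linalg.lstsq(A,zz,rcond=None)[0]; r=np.abs(zz-A@k_); g=r<max(3,2*np.median(r)); A,zz=A[g],zz[g]
    print("n",len(zz),"slope dz/dx",k_[0].round(3),"angle",round(.42+np.arctan(k_[0]),3),"mean z",zz.mean().round(1),"resid",np.std(zz-A@k_).round(2))
E
python3 -c "
from tilt import *
tilt(0);tilt(3)"
```

```text
n 699 slope dz/dx -0.447 angle -0.001 mean z 63.0 resid 1.46
n 433 slope dz/dx -0.001 angle 0.419 mean z 23.5 resid 1.35
```

The bar is level, at angle 0.419. Next I centre the push finger (+6 mm across) and push along the channel at the same height.

```bash
python3 -m pendant '0 3 0 0; 1 6 0 0; 10 5.2 0 0; 20 4.3 0 0; 30 3.4 0 0; 40 2.5 0 0; 50 1.7 0 0; 60 0.8 0 0' ; python3 - <<'E'
from tilt import *
rel(-101,42)
for n in("wrist","scene"):
    im,d=optics.snapshot(n); np.savez(f"pics/{n}4.npz",im=im,d=d); cv2.imwrite(f"pics/{n}4.png",cv2.resize(im[100:330,120:440],None,fx=2,fy=2) if n=="wrist" else cv2.resize(im[130:290,200:380],None,fx=4,fy=4))
tilt(4)
E
```

```text
clock: 4.45
tool_pos: [539.2, -32.4, 25.6]
tcp_rot: [0.069, 1.578, -0.071]
wrist_force: [-5.3, 0.4, 5.4]
gripper_width: 0.638
t 4.45 tcp [539.2 -32.4  25.6] st [-147.3   42.2] shift [46.1 -4.2] turn 0.002 F [-5.3  0.4  5.4] w 0.638
n 146 slope dz/dx 0.016 angle 0.436 mean z 23.4 resid 1.32
```

View pics/wrist4.png

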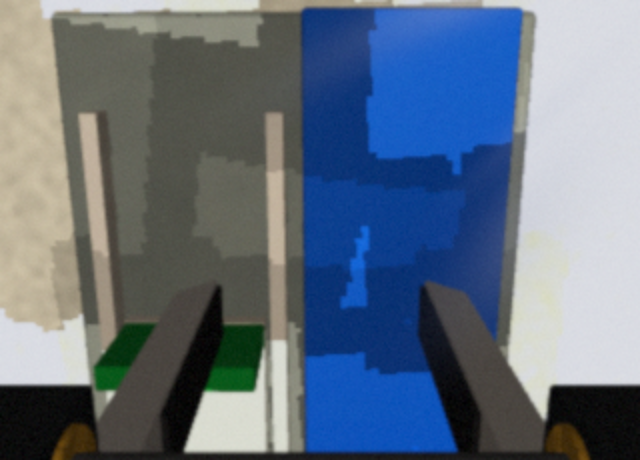

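View pics/scene4.png

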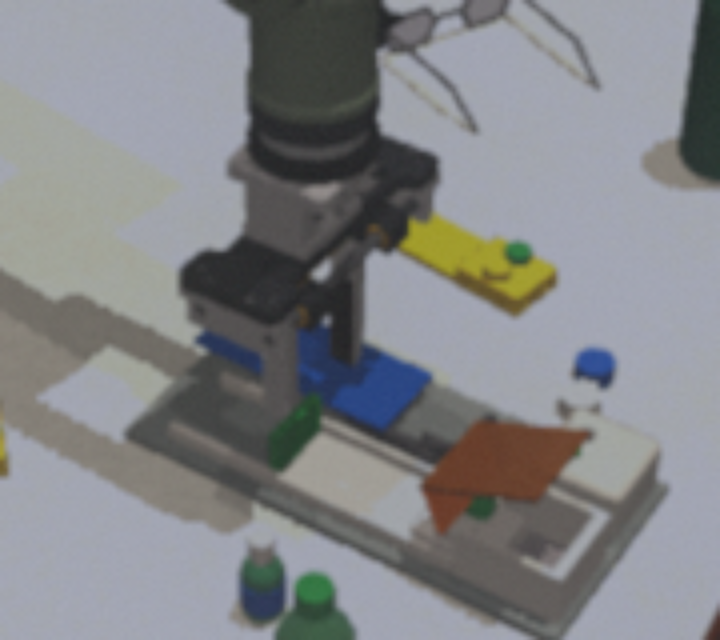

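The sled is going under with the flap open and the push finger near the plate's middle. I'll continue.

```bash
python3 -m pendant '6 -0.5 0 0; 12 -1 0 0; 18 -1.6 0 0; 24 -2.1 0 0; 29 -2.5 0 0; 33 -2.9 0 0; 36 -3.1 0 0; 38 -3.3 0 0' ; python3 - <<'E'
from tilt import *
rel(-101,42)
for n in("wrist","scene"):
    im,d=optics.snapshot(n); np.savez(f"pics/{n}5.npz",im=im,d=d); cv2.imwrite(f"pics/{n}5.png",cv2.resize(im[100:330,120:440],None,fx=2,fy=2) if n=="wrist" else cv2.resize(im[130:290,200:380],None,fx=4,fy=4))
E
```

```text
clock: 5.22
tool_pos: [580.0, -36.2, 26.3]
tcp_rot: [0.069, 1.573, -0.072]
wrist_force: [-4.9, 0.5, 5.8]
gripper_width: 0.642
t 5.22 tcp [580.  -36.2  26.3] st [-106.4   42. ] shift [ 5.3 -0.5] turn 0.002 F [-4.9  0.5  5.8] w 0.642
```

View pics/scene5.png

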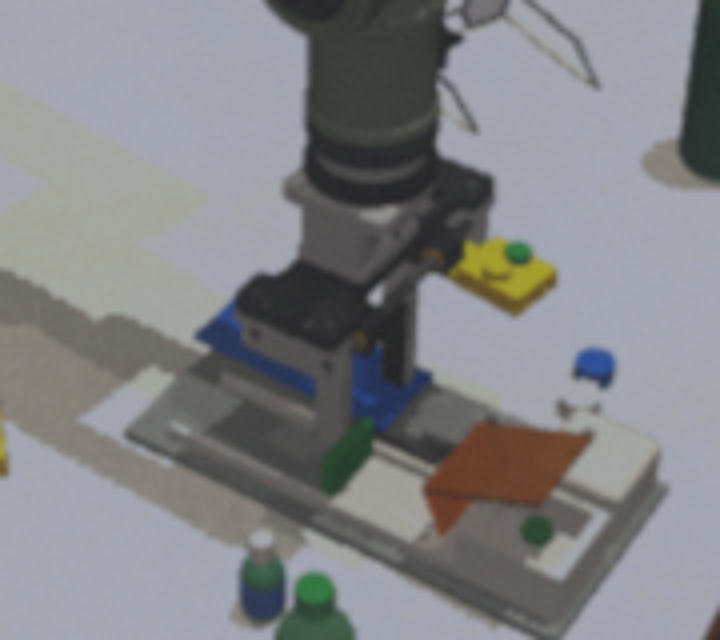

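```bash
python3 -m pendant '1 -0.1 0 0; 2 -0.2 -0.5 0; 3 -0.3 -0.5 0; 4 -0.4 -0.5 0; 4 -0.4 -0.5 0; 4 -0.4 -0.5 0; 4 -0.4 -0.5 0; 4 -0.4 -0.5 0' ; python3 -c "
from h import *
rel(-101,42)"
```

```text
clock: 5.98
tool_pos: [581.4, -36.3, 26.0]
tcp_rot: [0.069, 1.578, -0.072]
wrist_force: [-10.8, 1.2, 11.4]
gripper_width: 0.638
t 5.98 tcp [581.4 -36.3  26. ] st [-105.   42.] shift [ 4.  -0.3] turn 0.003 F [-10.8   1.2  11.4] w 0.638
```

Resistance has risen to 10.8 N, so the sled is either home or caught. I'll look.

```bash
python3 - <<'E'
from tilt import *
for n in("top","scene","wrist"):
    im,d=optics.snapshot(n); np.savez(f"pics/{n}6.npz",im=im,d=d); cv2.imwrite(f"pics/{n}6.png",cv2.resize(im[120:265,255:375],None,fx=4,fy=4,interpolation=cv2.INTER_CUBIC) if n=="top" else cv2.resize(im[210:290,290:375],None,fx=7,fy=7,interpolation=cv2.INTER_CUBIC) if n=="scene" else im)
E
```

```text
(no output)
```

View pics/scene6.png

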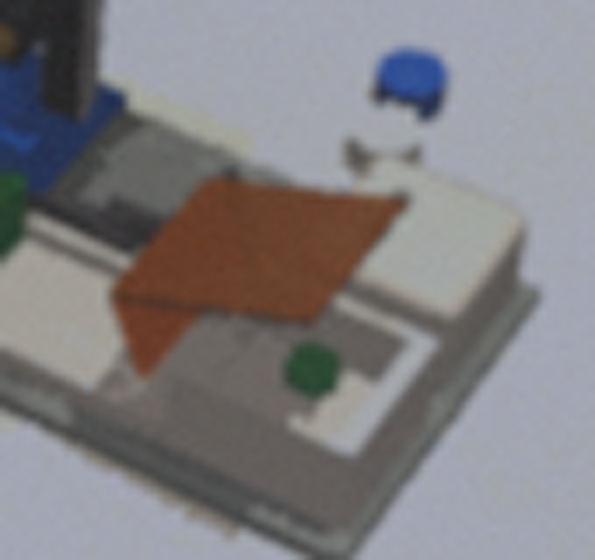

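View pics/top6.png

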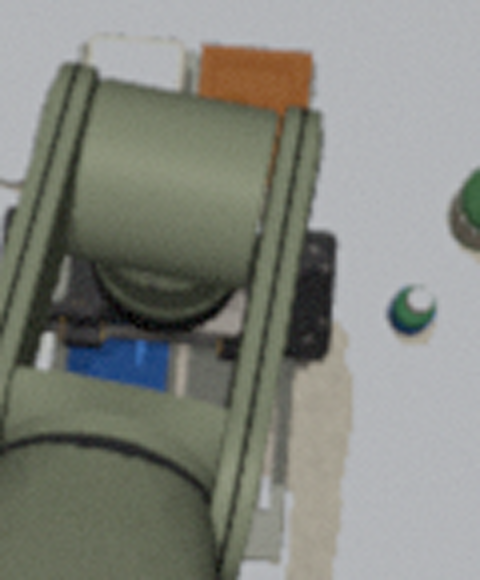

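View pics/wrist6.png

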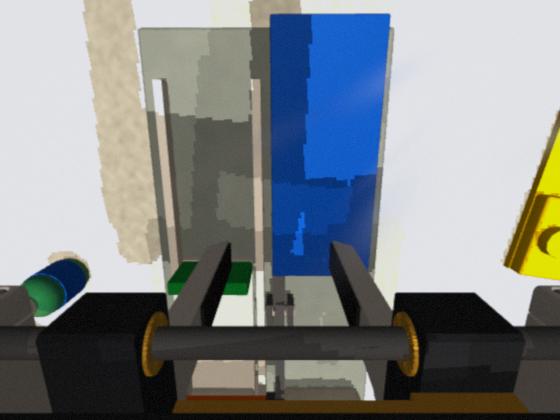

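```bash
python3 - <<'E'
from h import *
q=lambda n,uv,z:[S(p).round(1) for p in onplane(n,uv,z)]
print("wrist base near",q("wrist",[(140,29),(393,29)],8)," guide ends(-204)",q("wrist",[(160,80),(256,80)],18)," bar ends (-88,-233)",q("wrist",[(272,275),(271,15)],24)," plate top rear/front",q("wrist",[(210,262.5),(210,276)],44))
print("scene cap0,cap6",q("scene",[(304,247.6),(334.6,262.6)],32))
E
```

```text
wrist base near [array([-234.1,  -37.5]), array([-233.6,  104.6])]  guide ends(-204) [array([-206. ,  -25.4]), array([-205.8,   27.9])]  bar ends (-88,-233) [array([-90.4,  35.9]), array([-236. ,   36.7])]  plate top rear/front [array([-108. ,    2.2]), array([-99.8,   1.7])]
scene cap0,cap6 [array([-48.3,   9.1]), array([35.7,  6.7])]
```

```bash
python3 -m pendant '2 -0.2 0 0; 4 -0.4 0 0; 6 -0.5 -0.5 0; 8 -0.7 -0.5 0; 8 -0.7 -0.5 0; 8 -0.7 -0.5 0; 8 -0.7 -0.5 0; 8 -0.7 -0.5 0' ; python3 -c "
from h import *
rel(-101,42)"
```

```text
clock: 6.8
tool_pos: [581.3, -36.3, 25.3]
tcp_rot: [0.071, 1.596, -0.072]
wrist_force: [-22.2, 1.9, 21.6]
gripper_width: 0.64
t 6.8 tcp [581.3 -36.3  25.3] st [-105.   42.] shift [ 4.  -0.4] turn 0.004 F [-22.2   1.9  21.6] w 0.64
```

It is blocked at 22 N with no movement. Before releasing I want to check whether that's the stop. I'll measure the cap-to-nose distance from the first picture, then the cap against the end wall now.

```bash
python3 - <<'E'
from h import *
a=np.load("pics/scene0.npz")["im"][225:275,285:345]; im,d=optics.snapshot("scene"); np.savez("pics/scene7.npz",im=im,d=d)
b=im[235:285,305:365]
cv2.imwrite("pics/z7.png",np.hstack([cv2.resize(x,None,fx=6.6,fy=6.6,interpolation=cv2.INTER_CUBIC) for x in(a,b)]))
w=optics.snapshot("wrist")[0]; cv2.imwrite("pics/w7.png",cv2.resize(w[230:330,140:300],None,fx=5,fy=5,interpolation=cv2.INTER_CUBIC))
hs=cv2.cvtColor(im,cv2.COLOR_BGR2HSV)
for nm,x in(("0",np.load("pics/scene0.npz")["im"]),("7",im)):
    m=cv2.inRange(cv2.cvtColor(x,cv2.COLOR_BGR2HSV),(50,100,30),(85,255,255)); k,l,s,c=cv2.connectedComponentsWithStats(m)
    for i in range(1,k):
        if 230<c[i][0]<360 and 200<c[i][1]<290 and s[i,4]>8: print(nm,c[i].round(1),s[i])
print("rel nose pix at home", proj("scene",[[*W(62,0),45],[*W(62,-25),45],[*W(62,25),45]]).round(1))
E
```

```text
0 [258.4 226.3] [253 221  12  12  47]
0 [303.5 246.8] [301 244   6   7  33]
0 [278.1 277.1] [274 274   9   7  55]
7 [287.1 240. ] [282 235  11  13  30]
7 [335.1 262.9] [332 262   6   3  10]
7 [278.1 277.1] [274 274   9   7  54]
rel nose pix at home [[343.8 265.2]
 [338.6 272.2]
 [349.  258.4]]
```

View pics/z7.png

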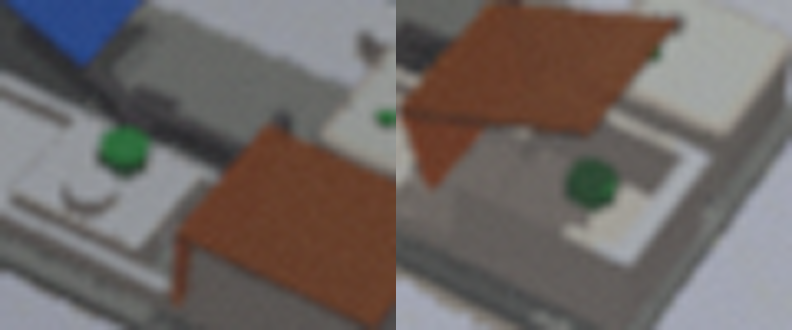

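View pics/w7.png

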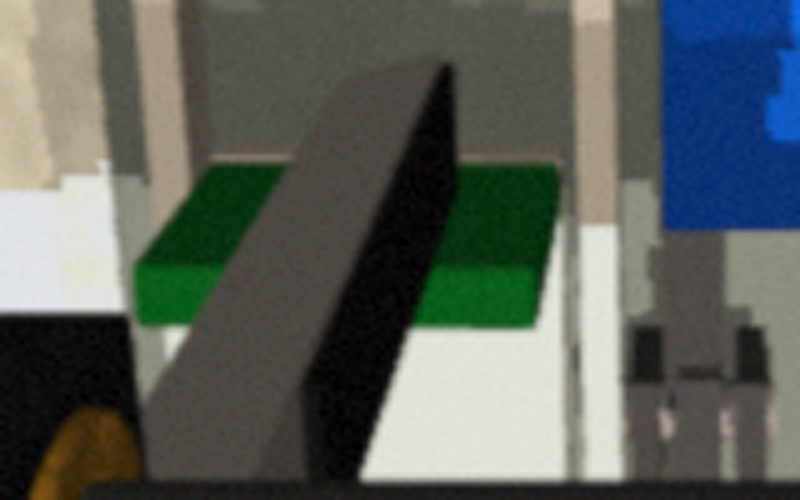

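In this view the dark face is the plate's rear and the bright strip its top, so I misread it earlier. I'll recompute.

```bash
python3 - <<'E'
from h import *
q=lambda n,uv,z:[S(p).round(1) for p in onplane(n,uv,z)]
print("wrist plate top rear/front",q("wrist",[(210,282.6),(210,295)],44),"rear bottom",q("wrist",[(210,262.5)],12))
print("bar end, expect -88",q("wrist",[(275,275.5)],24))
n0=q("scene",[(303.5,246.8)],32)[0]
# left crop: head top-front edge corners (z=24): (135,248),(213,178) px/6.6
e=q("scene",np.array([(140,248),(213,178)])/6.6+[285,225],24); print("cap0",n0,"front edge",e)
print("cap now",q("scene",[(305+591-396+0,0)],32)[0] if 0 else q("scene",np.array([((591-396)/6.6+305,183/6.6+235)]),32))
# end wall inner top edge in right crop, approx from (618,262)?(700,160)
print("wall top pts",q("scene",np.array([((620-396)/6.6+305,265/6.6+235),((712-396)/6.6+305,158/6.6+235),((565-396)/6.6+305,235/6.6+235),((680-396)/6.6+305,152/6.6+235)]),45))
E
```

```text
wrist plate top rear/front [array([-95.9,   1.7]), array([-88.2,   1.3])] rear bottom [array([-94.3,  -5.4])]
bar end, expect -88 [array([-90.6,  37.8])]
cap0 [-50.7  10.8] front edge [array([-22.5, -22.7]), array([-18.3,  21. ])]
cap now [array([35.8,  6.3])]
wall top pts [array([ 66.8, -32.1]), array([70.2, 28.5]), array([ 45. , -30.6]), array([59.6, 25. ])]
```

All three checks agree that it's home. The tail is 2.7 mm beyond the bar's end line plus the known offset, which gives about -93, and the cap and force stop fit too. I back off the plate 5 mm with the bar still held, then look.

```bash
python3 -m pendant '-1 0.1 0.3 0; -2 0.2 0.5 0; -3 0.3 0.5 0; -4 0.4 0.5 0; -5 0.5 0.5 0; -6 0.5 0.5 0; -6 0.5 0.5 0; -6 0.5 0.5 0' ; python3 - <<'E'
from h import *
rel(-101,42)
for n in("scene","wrist"):
    im,d=optics.snapshot(n); np.savez(f"pics/{n}8.npz",im=im,d=d); cv2.imwrite(f"pics/{n}8.png",cv2.resize(im[210:290,260:375],None,fx=6,fy=6,interpolation=cv2.INTER_CUBIC) if n=="scene" else cv2.resize(im[230:330,140:300],None,fx=5,fy=5))
E
```

```text
clock: 7.57
tool_pos: [577.1, -36.1, 26.6]
tcp_rot: [0.071, 1.593, -0.073]
wrist_force: [4.1, -0.1, 3.3]
gripper_width: 0.641
t 7.57 tcp [577.1 -36.1  26.6] st [-109.3   41.9] shift [ 8.3 -0.6] turn 0.004 F [ 4.1 -0.1  3.3] w 0.641
```

View pics/scene8.png

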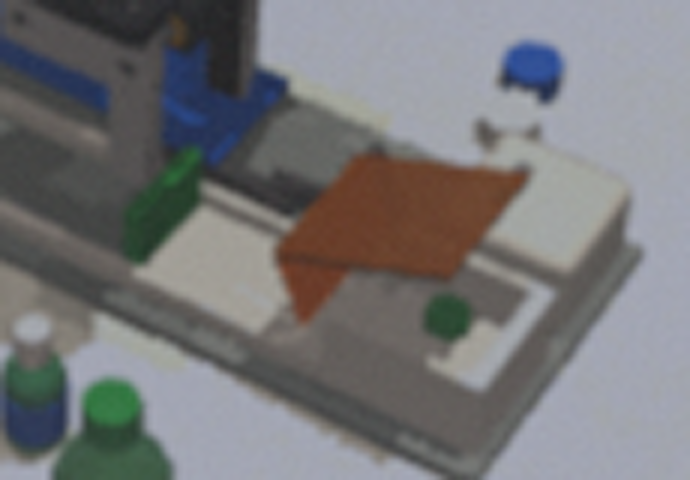

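View pics/wrist8.png

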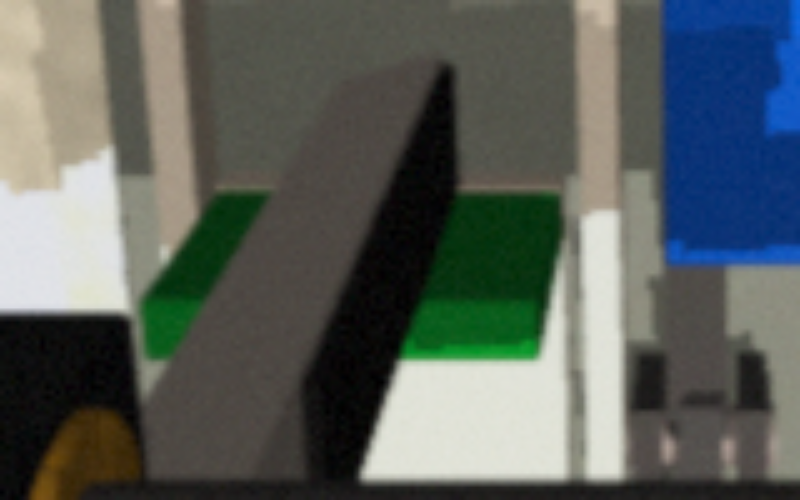

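The sled stayed put: the plate moved in the image exactly as the bar's end did. Now I release the bar by lifting.

```bash
python3 -m pendant '0 0 4 0; 0 0 8 0; 0 0 13 0; 0 0 18 0; 0 0 25 0; 0 0 35 0; 0 0 50 0; 0 0 65 0' && python3 -m pendant '-4 0 25 0; -8 0 50 0; -20 0 80 0; -50 0 100 0; -80 0 110 0; -110 0 120 0; -130 0 120 0; -150 0 120 0'; python3 - <<'E'
from tilt import *
rel(-101,42)
for n in("scene","top"):
    im,d=optics.snapshot(n); np.savez(f"pics/{n}9.npz",im=im,d=d); cv2.imwrite(f"pics/{n}9.png",cv2.resize(im[180:290,220:375],None,fx=5,fy=5,interpolation=cv2.INTER_CUBIC) if n=="scene" else im)
tilt(9)
E
```

```text
clock: 8.33
tool_pos: [573.6, -35.6, 90.6]
tcp_rot: [0.071, 1.6, -0.072]
wrist_force: [0.6, 0.2, -0.2]
gripper_width: 0.642
clock: 9.0
tool_pos: [420.8, -35.2, 210.9]
tcp_rot: [0.07, 1.602, -0.072]
wrist_force: [-0.3, -0.4, 0.4]
gripper_width: 0.639
t 9.0 tcp [420.8 -35.2 210.9] st [-265.    29.1] shift [164.5  -1.4] turn 0.003 F [-0.3 -0.4  0.4] w 0.639
n 661 slope dz/dx -0.444 angle 0.002 mean z 62.8 resid 1.48
```

View pics/scene9.png

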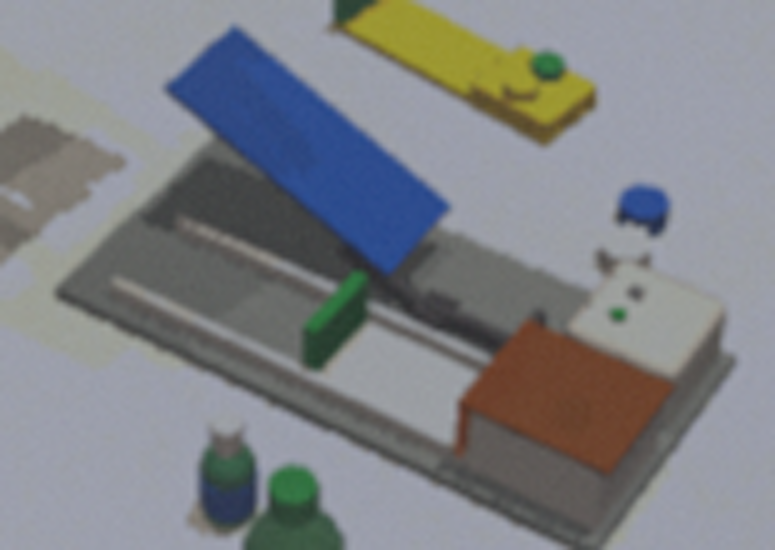

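View pics/top9.png

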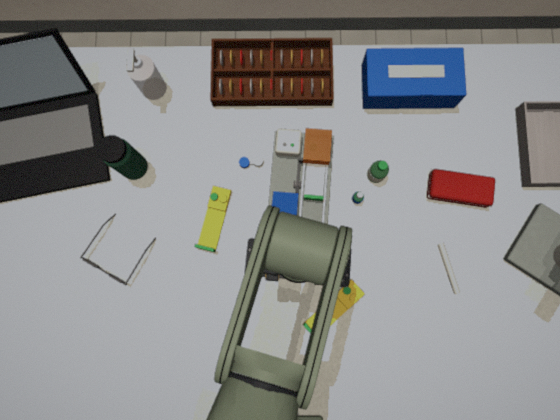

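The flap is fully shut (angle 0.002) and the bystanders sit at the same pixels as before. One last check of the tail position before handing in.

```bash
python3 - <<'E'
from h import *
im=np.load("pics/top9.npz")["im"]; 
m=cv2.inRange(cv2.cvtColor(im,cv2.COLOR_BGR2HSV),(50,120,40),(80,255,255)); k,l,s,c=cv2.connectedComponentsWithStats(m)
for i in range(1,k):
    if 295<c[i][0]<335 and 185<c[i][1]<215 and s[i,4]>10: print("plate centre (home -89)",c[i],S(onplane("top",[c[i]],44)[0]).round(1))
a=np.load("pics/top0.npz")["im"]; df=cv2.absdiff(a,im).max(2)
for n,(u,v) in dict(dropper=(358,197),cleanser=(380,170),pot=(250,162),glasses=(118,247),tumbler=(125,158),case=(461,188),pen=(448,267)).items(): print(n,int((df[v-22:v+22,u-22:u+22]>60).sum()))
print(arm.job_done())
E
```

```text
plate centre (home -89) [313.39344262 197.40983607] [-92.5  -0. ]
dropper 0
cleanser 0
pot 0
glasses 0
tumbler 0
case 0
pen 0
the job is handed in; nothing more can be done
None
```

The sled is loaded and the job is handed in. One fingertip held the blue bar level at flap angle 0.42 while the other pushed the green plate. The white sled slid under the flap until it stopped hard: 22 N and no further movement. I then backed off 4 mm with the bar still held, released it and moved clear. The robot's clock read about 9 s.

**Last checks:**
- **Flap:** shut, with a measured angle of 0.002 rad.
- **Robot:** touching nothing; the wrist force is about 0 N.
- **Bystanders:** no change in the top view around any of the seven.
- **Sled home:** supported by the hard stop and by the wrist camera, which put the tail at -93 mm, where it should be. The scene camera put the nose at about 65 mm; home is 62 mm.

**Disagreements:** the final top view, which includes the side of the plate in the measured patch, put the plate's centre at -92.5 mm. Home is -89 mm, so that is 3.5 mm short, slightly more than the 2 mm calibration error. An earlier wrist reading put the tail about 13 mm short, but there I had mistaken the plate's rear face for its top. Near the end the upward force rose to 22 N along with the push. I put that down to friction at the plate but did not confirm it.

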